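# Seat a pine strip and lock it with the over-centre clamp

### The job

Push the pine strip endways along the jig's channel, gently, until it is fully home against the dark steel end stop. Then, with a fingertip on the red grip, push the clamp lever down over its centre and bear down on it with a steady 10 N or so (never over 20 N) for about half a second once it has bottomed, so that it is locked fully down on the strip. Leave the strip home, the clamp locked and the other things on the desk where they are.

Things in the scene. Friction and masses are not known exactly. Their poses are not given: they have to be found in the camera images.
- jig: clamping jig screwed to the desk: plywood bed 246 mm along its y by 100 mm. Origin on the desk under the channel's centre line; z up, y along the channel. Channel: floor 18 mm above the desk, 33 mm wide, between aluminium fences whose tops are 31 mm up, open at the bed's end y = +153 mm, closed by the stop at the other end. A band saw stands close behind
- stop_face (a point): foot of the dark steel stop block (43 mm high), in the middle of the face that the strip's end must meet, on the channel floor: x = 0, y = -75 mm, z = 18 mm in the jig's frame; its axes are the jig's
- clamp_base (a point): point on the bed (18 mm above the desk) below the clamp's pivot: x = -45 mm, y = +10 mm in the jig's frame, axes as the jig's. The lever runs from the pivot to the jig's +x across the strip; its red grip (30 mm wide, 14 mm thick) lies 68 to 120 mm from the pivot. The blue post's height is adjustable and not measured: pivot 52 to 68 mm above the desk, so feel where the lever bottoms
- strip_mid (a point): centre (half-way up) of the loose pine strip, 300 x 30 x 14 mm, about 90 g, in the channel; its x axis runs along its length and points to the jig's +y. It sticks out past the bed's open +y end: push that end. Fully home its centre is at y = +75 mm in the jig's frame (150 mm from stop_face); it starts 25 to 50 mm short of that and slides freely
- clamp_lever (a joint): lever angle in rad: 0 at the start (open, rising 0.70 above level), growing downward, centre 0.35, hard bottom at 0.70 (level). A spring link holds it open, and past the centre snaps it down; pushed straight down 75 mm from the pivot it takes about 5 N at first, less towards the centre. Its sprung rubber foot meets the strip and may stop it short, from 0.4 on; it stays where it is pressed to
- glue_bottle: bystander: white glue bottle with orange tip, 148 mm high, origin at its foot
- tube: bystander: brown cardboard tube standing on end, 68 mm across, 72 mm high, origin under its centre
- pliers: bystander: red-handled long-nose pliers 192 mm long lying flat, origin under the centre
- flat_file: bystander: flat steel file 200 x 16 x 4 mm lying flat, origin under the centre
- reel: bystander: green reel of solder, 60 mm across, 35 mm high, origin under its centre
- bulb: bystander: white LED bulb lying on its side, 121 mm long, origin under its centre

How it is judged:
By the outcome, as a careful person would: the job done as asked, in the order asked, and still so for the second after the job is handed in, with the robot touching nothing.
It also fails if it takes over 48 s, if anything falls off the work surface, if the arm or the gripper's body presses on something with over 40 N, if the wrist force passes 120 N, or if a joint passes its speed limit or range.

### The arm

A 7-joint arm with a two-finger parallel gripper is mounted at the origin on a cart in front of the work surface, level with it; the furniture and walls round the work are solid. World frame = base frame: x ahead of the robot, y to its left, z up, the work surface at z = 0. Lengths are in m, angles in rad, forces in N, time in s.
With the tool pointing down it reaches from about 0.425 to 0.825 m from the base axis. Payload 3.6 kg.
Tool frame: the origin (TCP) lies at the centre of the arm's flange, where the gripper is bolted on; the fingertips stand 186 mm ahead of it and the grasp point (between the pads) lies 167 mm ahead of it; z points along the fingers, y is the line along which they close (so a half turn about z gives the same grasp; the last joint's range is limited). The gripper opens to 93 mm and grips with 3 to 60 N. Pads are 15 mm wide; open, the fingers measure 128 mm over their backs; the gripper's body (75 mm by 188 mm) begins 65 mm behind the grasp point.
Start: joints at [-1.206, 0.615, -0.013, 1.423, 0.008, 1.103, -0.04], TCP at [0.248, 0.601, 0.405] pointing down, gripper open.
Joint ranges: [-3.12, 3.12], [-0.3, 2.06], [-1.34, 1.32], [0.26, 2.42], [-1.36, 4.5], [0.01, 1.98], [-2.84, 2.84]. Speed limits (rad/s): [2.79, 2.79, 3.14, 3.14, 3.14, 3.14, 3.14].

### API

Orientations are given as [roll, pitch, yaw] about the fixed x, y, z axes, in that order (R = Rz(yaw) Ry(pitch) Rx(roll)).
In Python, from plant import ctrl, optics, workorder gives the robot as it stands. The module is installed in compiled form; this text tells all that it offers.
- The arm moves only by the tool servo_tool, never from a script. Its argument "series" is a list of rows, each a list of 5 numbers: the shift along the tool's x, y, z in mm, then the turn about the tool's z in rad, then the opening, from 0 (shut) to 1 (fully open). A call has exactly 5 rows; each row shifts and turns the commanded pose from where the row before left it, along the tool's axes as they then stand; what a row does not reach is not made up. A row lasts 1/10 s, in which the tool goes at most 50 mm and 8.59 degrees, less where a joint would pass 70% of its speed; a pose out of reach is approached as far as the arm can. A call with a gripper value outside its range is refused whole. The fingers move at their own pace and stop on an object; the grip force is fixed at half the most. Time passes only in rows, so rows that do not move let the fingers close, or fill a call up. It gives the time, the measured TCP pose, the force, the opening and the grip force at its end, in the units of the state.
- ctrl.get_obs(): the state, without advancing time (a new reading comes with each control period).
- optics.get_image(name): name is "scene" or "side" or "wrist"; returns the picture (420x560x3 uint8, red, green, blue); there is no depth.
- optics.camera_model(name): a dict with "camera_matrix" (3x3 intrinsics, pixels), "k1" (the pictures are not rectified: a ray, as slopes to the right and down, at radius r is drawn at 1 + k1 r^2 times it, then the intrinsics apply), "R" (3x3) and "t" (3): a world point X has camera coordinates R X + t; the wrist camera has in their place "hand_eye" (4x4, takes a point from camera to tool coordinates, whose origin is the TCP and whose axes are the flange's). Camera axes: x right, y down, z forward; pixel columns grow to the right and rows downward; lengths in m; the calibration is good to about 2 mm. A picture is of the moment at which its call begins: read the wrist's pose just before it. camera_model takes no time and is no camera call.
- workorder.hand_in(): hands the job in; it is judged then, once.
The state is a dict: "time_s": time; "qpos": joint angles; "dq": joint speeds; "joint_efforts": joint torques, N m; "ee_pos": TCP position; "eef_rot": TCP orientation; "wrist_force": force on the tool from outside, world axes, zero at the start; "torque": the same for the moment, N m; "opening": finger opening in m; "grasp_force": force on a finger pad.
Only numpy, scipy, OpenCV 4.12 (cv2) and the standard library are available. Lean on these libraries where they do the work, as an engineer would, in place of code of your own. Each camera call takes 0.05 s, during which the arm holds its last target. There are 200 camera calls.

## Working session

There is one attempt and no reset: what is moved stays moved. The work goes in short steps, Python scripts to look and compute and a tool call to move; the robot and the scene stay as the last step left them, time stands still between calls to the robot, and variables do not carry over. Pictures are saved under pics/ and viewed, at most 10 in all, crops included, and the job is handed in when it is done.

Besides the shell and the picture viewer there is one more tool, called after "Call:" by a JSON object that holds its "api" and its "payload", one argument or row to a line. servo_tool: Moves the arm, as the interface text tells. Its arguments: {"type":"object","properties":{"series":{"type":"array","items":{"type":"array","items":{"type":"number"}}}},"required":["series"]}

```bash
mkdir -p pics; python3 - <<'E'
from plant import ctrl, optics
import cv2, numpy as np
o=ctrl.get_obs(); print({k:np.round(v,3) for k,v in o.items()})
for n in ("scene","side"):
    im=optics.get_image(n); cv2.imwrite(f"pics/{n}0.png",im[:,:,::-1])
    m=optics.camera_model(n); print(n,{k:np.round(v,4).tolist() for k,v in m.items()})
print(optics.camera_model("wrist"))
E
```

```text
{'time_s': np.float64(0.0), 'qpos': array([-1.207,  0.616, -0.013,  1.425,  0.008,  1.103, -0.04 ]), 'dq': array([ 0.   ,  0.   ,  0.002,  0.002, -0.   ,  0.   ,  0.   ]), 'joint_efforts': array([-0.0000e+00, -4.5894e+01,  2.0900e-01, -1.6574e+01, -6.1000e-02,
        2.1000e-02,  0.0000e+00]), 'ee_pos': array([0.247, 0.601, 0.404]), 'eef_rot': array([-3.139,  0.   ,  2.751]), 'wrist_force': array([0.823, 0.442, 0.173]), 'torque': array([ 0.024, -0.029, -0.032]), 'grasp_force': np.float64(0.0), 'opening': np.float64(0.093)}
scene {'camera_matrix': [[430.4195, 0.0, 279.8934], [0.0, 430.4195, 202.2308], [0.0, 0.0, 1.0]], 'k1': -0.0783, 'R': [[0.4555, -0.8902, 0.0005], [-0.544, -0.2788, -0.7914], [0.7047, 0.3602, -0.6113]], 't': [-0.2268, 0.3107, 0.9642]}
side {'camera_matrix': [[382.5217, 0.0, 281.3606], [0.0, 382.5217, 208.3599], [0.0, 0.0, 1.0]], 'k1': -0.0297, 'R': [[0.9772, -0.2123, -0.0072], [-0.1414, -0.6248, -0.7679], [0.1585, 0.7514, -0.6406]], 't': [-0.4934, 0.1046, 0.9048]}
{'camera_matrix': array([[327.4947255 ,   0.        , 284.76192175],
       [  0.        , 327.4947255 , 212.6315246 ],
       [  0.        ,   0.        ,   1.        ]]), 'k1': -0.05971902371149038, 'hand_eye': array([[ 2.68084934e-04, -9.70032972e-01, -2.42973169e-01,
         6.76940467e-02],
       [ 9.99999952e-01,  2.98351353e-04, -8.77698894e-05,
        -1.55991758e-04],
       [ 1.57631060e-04, -2.42973134e-01,  9.70033005e-01,
         1.93750662e-02],
       [ 0.00000000e+00,  0.00000000e+00,  0.00000000e+00,
         1.00000000e+00]])}
```

View pics/scene0.png

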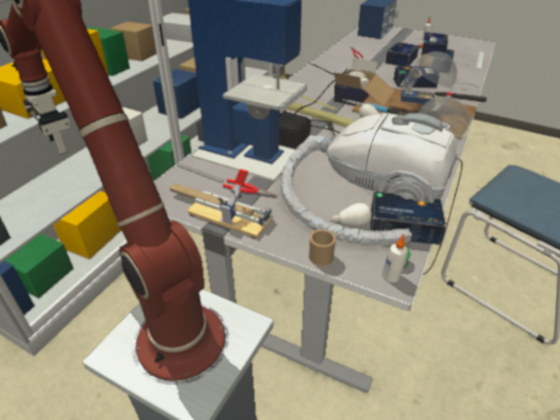

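View pics/side0.png

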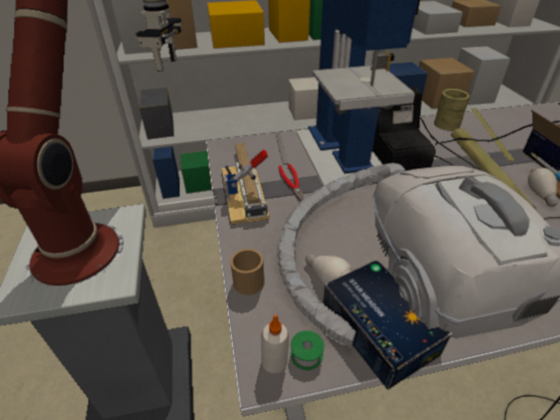

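The jig is at about (228,212) in scene and (246,190) in side. The strip sticks out up-left in scene (172,190), and up in side (240,148). I'll zoom both in one picture.

```bash
cat > h.py <<'E'
import numpy as np, cv2
from plant import ctrl, optics
from scipy.spatial.transform import Rotation as Ro
def cam(n,obs=None):
    m=optics.camera_model(n)
    if n=="wrist":
        T=np.eye(4);T[:3,:3]=Ro.from_euler('xyz',obs['eef_rot']).as_matrix();T[:3,3]=obs['ee_pos']
        C=np.linalg.inv(T@m['hand_eye']);R,t=C[:3,:3],C[:3,3]
    else: R,t=np.array(m['R']),np.array(m['t'])
    return m['camera_matrix'],m['k1'],R,t
def ray(c,uv):
    K,k1,R,t=c; d=((np.array(uv,float)-K[:2,2])/K[0,0]); u=d.copy()
    for _ in range(20): u=d/(1+k1*(u@u))
    return -R.T@t, R.T@np.array([u[0],u[1],1])
def onz(c,uv,z):
    o,d=ray(c,uv); return o+d*(z-o[2])/d[2]
def tri(rs):
    A=0;b=0
    for o,d in rs:
        d=d/np.linalg.norm(d);P=np.eye(3)-np.outer(d,d);A=A+P;b=b+P@o
    return np.linalg.solve(A,b)
def proj(c,X):
    K,k1,R,t=c; p=R@np.array(X)+t; u=p[:2]/p[2]; return K[:2,2]+K[0,0]*u*(1+k1*(u@u))
E
python3 - <<'E'
import cv2,numpy as np
a=cv2.imread('pics/scene0.png')[165:250,160:290]; b=cv2.imread('pics/side0.png')[135:230,200:310]
a=cv2.resize(a,None,fx=6,fy=6,interpolation=2)[:,:780];b=cv2.resize(b,None,fx=6,fy=6,interpolation=2)
cv2.imwrite('pics/za.png',a);cv2.imwrite('pics/zb.png',b);print(a.shape,b.shape)
E
```

```text
(510, 780, 3) (570, 660, 3)
```

View pics/za.png

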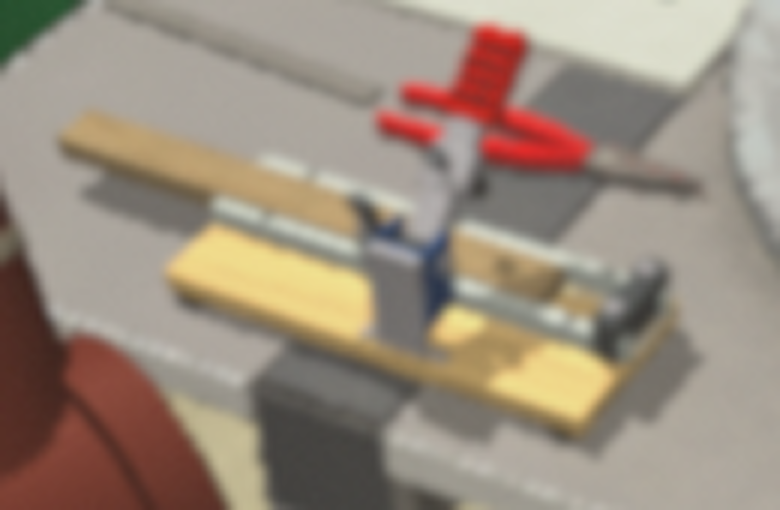

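View pics/zb.png

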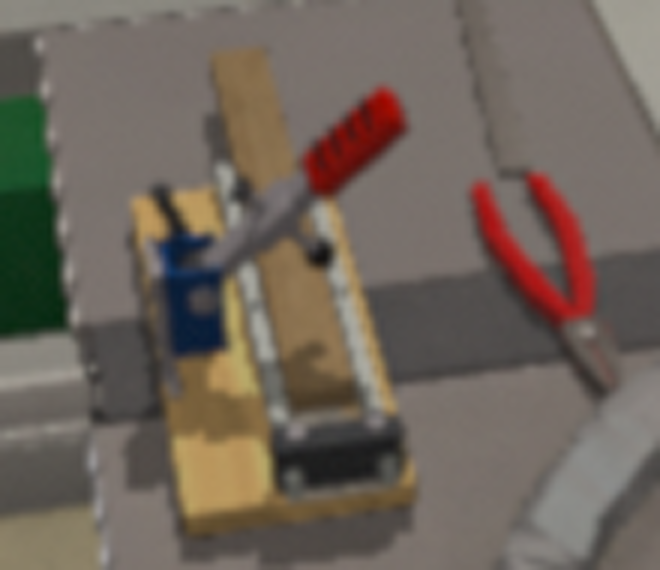

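The zooms show the strip's free end, side (212-267, 52) and scene (62-90, 108-135), the bed corners, the red grip, and the clear view of the dark stop. Now I'll compute positions.

```bash
python3 - <<'E'
from h import *
s=cam("scene");d=cam("side");np.set_printoptions(precision=4,suppress=True)
S=lambda u,v:(160+(u-2.5)/6,165+(v-2.5)/6)
D=lambda u,v:(200+(u-2.5)/6,135+(v-2.5)/6)
for nm,c,p,z in [("bed BL side",d,D(133,197),.018),("bed FL side",d,D(183,518),.018),("bed FR side",d,D(414,488),.018),
 ("bed FL scene",s,S(580,415),.018),("bed BL scene",s,S(170,268),.018),("bed FR scene",s,S(678,308),.018),
 ("strip endL side",d,D(211,54),.032),("strip endR side",d,D(267,49),.032),("strip endL scene",s,S(60,137),.032),("strip endR scene",s,S(90,110),.032),
 ("strip inner L side",d,D(285,400),.032),("inner R",d,D(355,402),.032),
 ("stop topfrontL side",d,D(277,452),.043),("R",d,D(403,444),.043)]:
    print(nm,onz(c,p,z))
print("grip tip",tri([ray(s,S(500,32)),ray(d,D(392,100))]))
print("grip root",tri([ray(s,S(480,110)),ray(d,D(318,175))]))
E
```

```text
bed BL side [0.3778 0.2563 0.018 ]
bed FL side [0.3754 0.0099 0.018 ]
bed FR side [0.4734 0.0074 0.018 ]
bed FL scene [0.3742 0.0121 0.018 ]
bed BL scene [0.3759 0.2529 0.018 ]
bed FR scene [0.4657 0.008  0.018 ]
strip endL side [0.431  0.3631 0.032 ]
strip endR side [0.461  0.3615 0.032 ]
strip endL scene [0.4267 0.3617 0.032 ]
strip endR scene [0.4542 0.363  0.032 ]
strip inner L side [0.4269 0.0612 0.032 ]
inner R [0.4564 0.0531 0.032 ]
stop topfrontL side [0.4174 0.0139 0.043 ]
R [0.4694 0.0074 0.043 ]
grip tip [0.4878 0.1177 0.1387]
grip root [0.4535 0.1094 0.1135]
```

Call:
{"api": "servo_tool", "payload": {
  "series": [
    [0,0,0,-0.13,0],
    [0,0,0,-0.13,0],
    [0,0,0,-0.13,0],
    [-30,-30,0,0,0],
    [-30,-30,0,0,0]
  ]
}}

```text
time_s: 0.6
ee_pos: [0.3068, 0.541, 0.4039]
eef_rot: [-3.141, -0.001, -3.138]
wrist_force: [0.8, -0.2, 0.0]
opening: 0.0576
grasp_force: 0.0
```

Call:
{"api": "servo_tool", "payload": {
  "series": [
    [-30,-30,0,0,0],
    [-30,-30,0,0,0],
    [-30,-30,0,0,0],
    [-25,-25,20,0,0],
    [-20,-10,30,0,0]
  ]
}}

```text
time_s: 1.1
ee_pos: [0.4453, 0.4127, 0.3558]
eef_rot: [3.141, 0.004, 3.136]
wrist_force: [0.5, 0.6, -0.4]
opening: 0.0175
grasp_force: 0.0
```

```bash
python3 - <<'E'
from h import *
o=ctrl.get_obs();im=optics.get_image("wrist");cv2.imwrite("pics/w1.png",im[:,:,::-1])
import pickle;pickle.dump(o,open('w1.pkl','wb'))
c=cam("wrist",o)
for X in [(.443,.362,.032),(.443,.027,.018),(.398,.112,.06),(.49,.112,.139)]:print(proj(c,X))
E
```

```text
[231.05078973 200.39380531]
[-71.74797081 200.32146881]
[-49.94035846 160.41564461]
[-112.21044528  294.02573879]
```

View pics/w1.png

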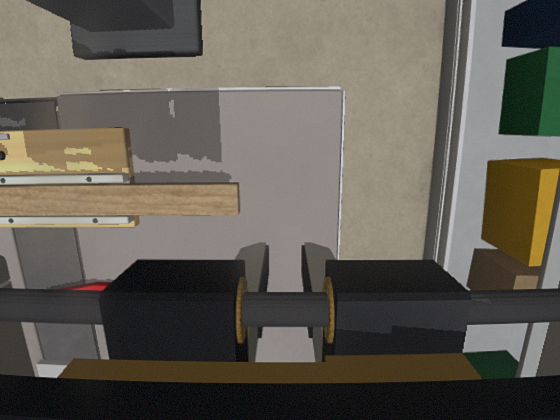

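The wrist view shows the strip's free end at column 238, rows 183–214, and the bed's open end at column 130.

```bash
python3 - <<'E'
from h import *
import pickle;o=pickle.load(open('w1.pkl','rb'));c=cam("wrist",o)
for p,z in [((238,183),.032),((238,213),.032),((0,184.5),.032),((0,214),.032),((129.5,128),.018),((129.5,170),.018),((0,131),.018),((136,182),.031),((138,219),.031)]:print(p,onz(c,p,z))
E
```

```text
(238, 183) [0.42635376 0.36928436 0.032     ]
(238, 213) [0.45540867 0.36812654 0.032     ]
(0, 184.5) [0.4251298  0.13234481 0.032     ]
(0, 214) [0.45514941 0.12555375 0.032     ]
(129.5, 128) [0.37450687 0.26493211 0.018     ]
(129.5, 170) [0.41472377 0.26041609 0.018     ]
(0, 131) [0.37365132 0.13063092 0.018     ]
(136, 182) [0.42470351 0.27166825 0.031     ]
(138, 219) [0.46119108 0.26941024 0.031     ]
```

Call:
{"api": "servo_tool", "payload": {
  "series": [
    [0,0,40,0,0],
    [0,0,40,0,0],
    [0,0,40,0,0],
    [0,0,22,0,0],
    [0,0,6,0,0]
  ]
}}

```text
time_s: 1.65
ee_pos: [0.441, 0.4154, 0.2036]
eef_rot: [-3.137, -0.005, -3.141]
wrist_force: [-0.1, 0.5, 0.1]
opening: 0.0002
grasp_force: 0.0
```

Call:
{"api": "servo_tool", "payload": {
  "series": [
    [0,-6,0,0,0],
    [0,-6,0,0,0],
    [0,-5,0,0,0],
    [0,-4,0,0,0],
    [0,-4,0,0,0]
  ]
}}

```text
time_s: 2.15
ee_pos: [0.4427, 0.3904, 0.2077]
eef_rot: [3.141, 0.001, 3.14]
wrist_force: [-0.0, -0.2, 0.5]
opening: 0.0003
grasp_force: 0.0
```

Call:
{"api": "servo_tool", "payload": {
  "series": [
    [0,-4,0,0,0],
    [0,-4,0,0,0],
    [0,-4,0,0,0],
    [0,-4,0,0,0],
    [0,-4,0,0,0]
  ]
}}

```text
time_s: 2.65
ee_pos: [0.4424, 0.3708, 0.2068]
eef_rot: [3.141, 0.0, 3.141]
wrist_force: [0.3, 0.4, 0.1]
opening: 0.0003
grasp_force: 0.4
```

Call:
{"api": "servo_tool", "payload": {
  "series": [
    [0,-3,0,0,0],
    [0,-3,0,0,0],
    [0,-2,0,0,0],
    [0,-2,0,0,0],
    [0,-2,0,0,0]
  ]
}}

```text
time_s: 3.15
ee_pos: [0.4424, 0.3588, 0.2068]
eef_rot: [3.141, -0.0, 3.141]
wrist_force: [0.4, 1.2, 0.8]
opening: 0.0007
grasp_force: 0.4
```

Call:
{"api": "servo_tool", "payload": {
  "series": [
    [0,-1.5,0,0,0],
    [0,-1.5,0,0,0],
    [0,-1,0,0,0],
    [0,-1,0,0,0],
    [0,-1,0,0,0]
  ]
}}

```text
time_s: 3.65
ee_pos: [0.4424, 0.3528, 0.2067]
eef_rot: [3.142, -0.0, 3.141]
wrist_force: [0.2, 1.0, 0.5]
opening: 0.0
grasp_force: 0.5
```

Call:
{"api": "servo_tool", "payload": {
  "series": [
    [0,-1,0,0,0],
    [0,-1,0,0,0],
    [0,-1,0,0,0],
    [0,0,0,0,0],
    [0,0,0,0,0]
  ]
}}

```text
time_s: 4.15
ee_pos: [0.4424, 0.3496, 0.2066]
eef_rot: [-3.141, -0.0, 3.141]
wrist_force: [-0.3, 0.6, 0.3]
opening: 0.0004
grasp_force: 0.2
```

Call:
{"api": "servo_tool", "payload": {
  "series": [
    [0,-1,0,0,0],
    [0,-1,0,0,0],
    [0,-1,0,0,0],
    [0,0,0,0,0],
    [0,0,0,0,0]
  ]
}}

```text
time_s: 4.65
ee_pos: [0.4424, 0.3465, 0.2066]
eef_rot: [-3.141, -0.0, 3.141]
wrist_force: [0.5, 0.1, 0.1]
opening: 0.0002
grasp_force: 0.0
```

```bash
python3 - <<'E'
from h import *
a=optics.get_image("side")[130:230,195:310,::-1];b=optics.get_image("scene")[165:250,160:290,::-1]
a=cv2.resize(a,(460,400),interpolation=2);b=cv2.resize(b,None,fx=2.6,fy=4.7,interpolation=2)
b=cv2.resize(b,(338,400));cv2.imwrite("pics/m2.png",np.hstack([a,b]))
E
```

```text
(no output)
```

View pics/m2.png

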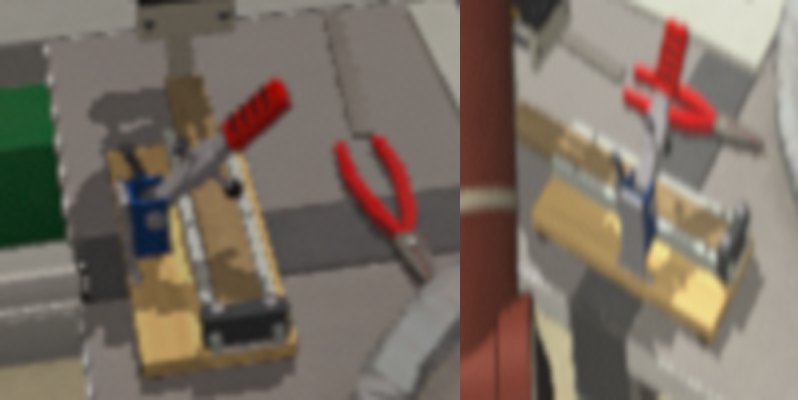

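The finger is behind the strip, and the strip's inner end is close to the stop, with a small gap left in the side view at about (240,298). I'll keep pushing slowly until the force rises.

Call:
{"api": "servo_tool", "payload": {
  "series": [
    [0,-1,0,0,0],
    [0,-1,0,0,0],
    [0,-1,0,0,0],
    [0,0,0,0,0],
    [0,0,0,0,0]
  ]
}}

```text
time_s: 5.25
ee_pos: [0.4424, 0.345, 0.2071]
eef_rot: [3.139, 0.001, -3.142]
wrist_force: [0.5, 4.0, 0.5]
opening: 0.0003
grasp_force: 2.0
```

Call:
{"api": "servo_tool", "payload": {
  "series": [
    [0,-1,0,0,0],
    [0,-1,0,0,0],
    [0,-1,0,0,0],
    [0,0,0,0,0],
    [0,0,0,0,0]
  ]
}}

```text
time_s: 5.75
ee_pos: [0.4423, 0.344, 0.2076]
eef_rot: [3.134, 0.003, -3.14]
wrist_force: [0.4, 7.2, -0.1]
opening: 0.0008
grasp_force: 3.9
```

Strip is home (7 N reaction). I'll back off, rise, and check the saw's clearance.

Call:
{"api": "servo_tool", "payload": {
  "series": [
    [0,15,0,0,0],
    [0,15,-10,0,0],
    [0,0,-45,0,0],
    [0,0,-45,0,0],
    [0,0,-45,0,0]
  ]
}}

```text
time_s: 6.25
ee_pos: [0.4422, 0.3698, 0.3524]
eef_rot: [-3.137, -0.003, 3.14]
wrist_force: [0.7, 0.3, 0.2]
opening: 0.0003
grasp_force: 0.0
```

```bash
python3 - <<'E'
from h import *
s=cam("scene");d=cam("side")
for a,b in [((225,95),(315,75)),((268,107),(340,106)),((305,95),(412,98))]:print(tri([ray(s,a),ray(d,b)]))
for p in [(308,130),(325,150),(350,178)]:print(onz(d,p,0))
E
```

```text
[0.66389484 0.28215039 0.26718098]
[0.69059941 0.13981349 0.2407    ]
[0.8535535  0.08760233 0.24885752]
[0.70055721 0.45452402 0.        ]
[0.71883305 0.31085728 0.        ]
[0.74369483 0.14280891 0.        ]
```

Saw table starts at x≈0.66, so it's well clear.

Call:
{"api": "servo_tool", "payload": {
  "series": [
    [0,-20,-20,0,0],
    [0,-45,0,0,0],
    [-10,-45,0,0,0],
    [-10,-45,0,0,0],
    [-10,-40,0,0,0]
  ]
}}

```text
time_s: 6.75
ee_pos: [0.4719, 0.1726, 0.3714]
eef_rot: [-3.138, -0.003, 3.139]
wrist_force: [0.3, -0.3, -0.7]
opening: 0.0005
grasp_force: 0.0
```

Call:
{"api": "servo_tool", "payload": {
  "series": [
    [0,-35,0,0,0],
    [0,-20,0,0,0],
    [0,-7,0,0,0],
    [0,0,0,0,0],
    [0,0,0,0,0]
  ]
}}

```text
time_s: 7.25
ee_pos: [0.472, 0.115, 0.3716]
eef_rot: [3.141, -0.001, -3.141]
wrist_force: [-0.6, -0.3, 0.0]
opening: 0.0009
grasp_force: 0.0
```

```bash
python3 - <<'E'
from h import *
o=ctrl.get_obs();print(o['ee_pos'],o['eef_rot'],o['wrist_force'])
c=cam("wrist",o);im=optics.get_image("wrist");cv2.imwrite("pics/w3.png",im[:,:,::-1])
for X in [(.398,.113,.06),(.48,.113,.139),(.472,.113,.186),(.443,.028,.018)]:print(proj(c,X))
E
```

```text
[0.47200587 0.11503145 0.37162149] [ 3.14119351e+00 -9.14829842e-04 -3.14056330e+00] [-0.56666154 -0.32792782  0.01415859]
[282.24129628 123.80432005]
[281.49079122 244.34764786]
[280.67668727 259.45512423]
[199.55611814 170.19722031]
```

View pics/w3.png

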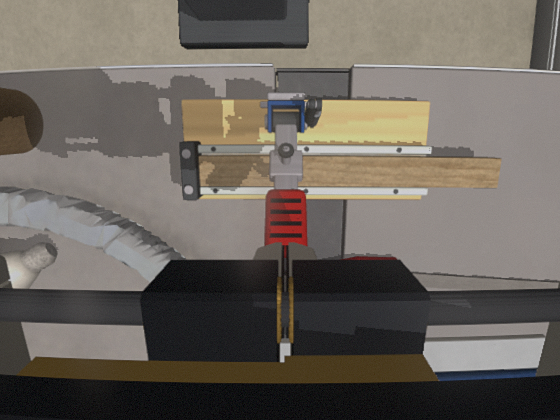

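The strip end meets the stop (col ~198). The red grip (cols 266–307) is directly below the fingertip (col ~286). Descending.

Call:
{"api": "servo_tool", "payload": {
  "series": [
    [0,0,8,0,0],
    [0,0,8,0,0],
    [0,0,6,0,0],
    [0,0,4,0,0],
    [0,0,4,0,0]
  ]
}}

```text
time_s: 7.8
ee_pos: [0.4722, 0.1139, 0.3412]
eef_rot: [-3.141, -0.001, 3.141]
wrist_force: [-0.0, 0.3, -0.2]
opening: 0.0003
grasp_force: 0.0
```

Call:
{"api": "servo_tool", "payload": {
  "series": [
    [0,0,4,0,0],
    [0,0,4,0,0],
    [0,0,4,0,0],
    [0,0,4,0,0],
    [0,0,4,0,0]
  ]
}}

```text
time_s: 8.3
ee_pos: [0.4732, 0.114, 0.3228]
eef_rot: [3.141, 0.004, 3.141]
wrist_force: [1.0, 0.2, 7.1]
opening: 0.0006
grasp_force: 2.7
```

Call:
{"api": "servo_tool", "payload": {
  "series": [
    [0,0,4,0,0],
    [0,0,4,0,0],
    [-1,0,4,0,0],
    [-1,0,4,0,0],
    [-1,0,4,0,0]
  ]
}}

```text
time_s: 8.8
ee_pos: [0.4762, 0.1141, 0.3025]
eef_rot: [3.14, 0.004, 3.141]
wrist_force: [0.2, 1.5, 3.9]
opening: 0.0002
grasp_force: 1.5
```

Call:
{"api": "servo_tool", "payload": {
  "series": [
    [-1,0,4,0,0],
    [-1,0,4,0,0],
    [-1,0,4,0,0],
    [-1,0,4,0,0],
    [-1,0,4,0,0]
  ]
}}

```text
time_s: 9.3
ee_pos: [0.4797, 0.1136, 0.2808]
eef_rot: [-3.141, -0.002, 3.141]
wrist_force: [-0.1, 0.1, -0.7]
opening: 0.0005
grasp_force: 0.0
```

Call:
{"api": "servo_tool", "payload": {
  "series": [
    [-1,0,4,0,0],
    [-1,0,4,0,0],
    [-1,0,3,0,0],
    [0,0,3,0,0],
    [0,0,2,0,0]
  ]
}}

```text
time_s: 9.8
ee_pos: [0.4832, 0.1138, 0.2654]
eef_rot: [-3.141, -0.0, 3.141]
wrist_force: [-0.0, -0.1, 0.0]
opening: 0.0006
grasp_force: 0.0
```

Call:
{"api": "servo_tool", "payload": {
  "series": [
    [0,0,1,0,0],
    [0,0,1,0,0],
    [0,0,1,0,0],
    [0,0,1,0,0],
    [0,0,0,0,0]
  ]
}}

```text
time_s: 10.3
ee_pos: [0.4832, 0.1138, 0.2617]
eef_rot: [-3.142, -0.0, 3.141]
wrist_force: [0.0, -0.3, 0.5]
opening: 0.0006
grasp_force: 0.0
```

Call:
{"api": "servo_tool", "payload": {
  "series": [
    [0,0,1,0,0],
    [0,0,1,0,0],
    [0,0,1,0,0],
    [0,0,1,0,0],
    [0,0,0,0,0]
  ]
}}

```text
time_s: 10.8
ee_pos: [0.4832, 0.1138, 0.2576]
eef_rot: [-3.141, -0.0, 3.141]
wrist_force: [-0.1, 0.0, 0.6]
opening: 0.0004
grasp_force: 0.0
```

Call:
{"api": "servo_tool", "payload": {
  "series": [
    [0,0,1,0,0],
    [0,0,1,0,0],
    [0,0,1,0,0],
    [0,0,0,0,0],
    [0,0,0,0,0]
  ]
}}

```text
time_s: 11.3
ee_pos: [0.4832, 0.1138, 0.256]
eef_rot: [-3.142, 0.001, 3.141]
wrist_force: [-2.4, -0.2, 10.3]
opening: 0.0003
grasp_force: 4.9
```

Contact near z 0.256 could be the foot or the hard bottom, so I'll feel further in small steps.

Call:
{"api": "servo_tool", "payload": {
  "series": [
    [0,0,0.4,0,0],
    [0,0,0,0,0],
    [0,0,0,0,0],
    [0,0,0,0,0],
    [0,0,0,0,0]
  ]
}}

```text
time_s: 11.8
ee_pos: [0.4832, 0.1139, 0.2559]
eef_rot: [-3.142, 0.001, 3.141]
wrist_force: [-3.3, -0.8, 11.7]
opening: 0.0002
grasp_force: 6.1
```

Call:
{"api": "servo_tool", "payload": {
  "series": [
    [0,0,0.5,0,0],
    [0,0,0,0,0],
    [0,0,0,0,0],
    [0,0,0,0,0],
    [0,0,0,0,0]
  ]
}}

```text
time_s: 12.3
ee_pos: [0.4832, 0.1139, 0.2557]
eef_rot: [-3.142, 0.001, 3.141]
wrist_force: [-2.9, -0.4, 14.8]
opening: 0.0
grasp_force: 7.5
```

```bash
python3 - <<'E'
from h import *
a=optics.get_image("side");b=optics.get_image("scene")
cv2.imwrite("pics/s4full.png",a[:,:,::-1])
a=a[140:230,210:300,::-1];b=b[165:250,175:285,::-1]
a=cv2.resize(a,(400,400),interpolation=2);b=cv2.resize(b,(400,309),interpolation=2)
b=np.vstack([b,np.zeros((91,400,3),np.uint8)]);cv2.imwrite("pics/m4.png",np.hstack([a,b]))
E
```

```text
(no output)
```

View pics/m4.png

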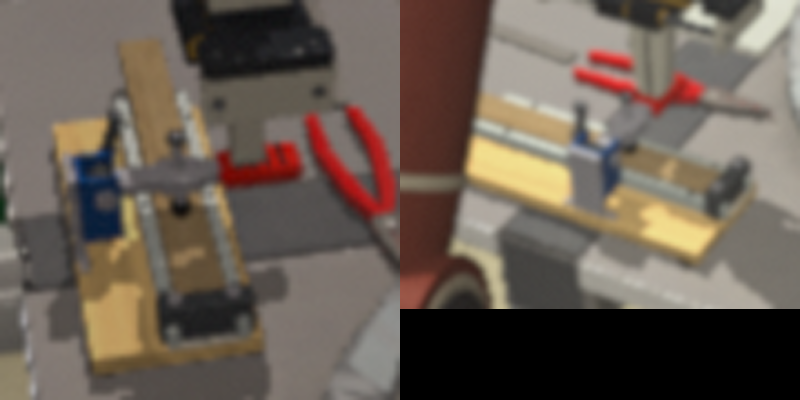

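The lever looks level: its slope in side matches the bed's front edge. The contact is stiff (0.2 mm for 3 N), held at 10–15 N for over 0.5 s. Retracting straight up, then a check.

Call:
{"api": "servo_tool", "payload": {
  "series": [
    [0,0,-2,0,0],
    [0,0,-8,0,0],
    [0,0,-20,0,0],
    [0,0,-40,0,0],
    [0,0,-45,0,0]
  ]
}}

```text
time_s: 12.9
ee_pos: [0.4828, 0.1137, 0.3693]
eef_rot: [-3.141, -0.003, 3.141]
wrist_force: [0.8, 0.3, -0.0]
opening: 0.0003
grasp_force: 0.0
```

```bash
python3 - <<'E'
from h import *
o=ctrl.get_obs();print(o['ee_pos'],o['wrist_force'])
w=optics.get_image("wrist")[60:260,150:520,::-1];a=optics.get_image("side")[140:230,210:300,::-1]
a=cv2.resize(a,(400,400),interpolation=2);w=cv2.resize(w,(400,216));
cv2.imwrite("pics/m5.png",np.hstack([a,np.vstack([w,np.zeros((184,400,3),np.uint8)])]))
E
```

```text
[0.48278036 0.11365056 0.3693118 ] [ 0.82153188  0.30195555 -0.0279477 ]
```

View pics/m5.png

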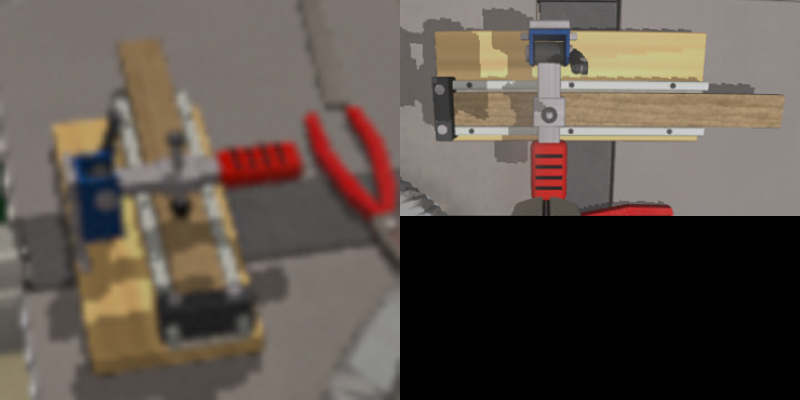

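The lever stays level and locked on the strip, the strip is against the stop (wrist crop col ~455), and nothing is touching. Handing in.

```bash
python3 -c "
from plant import workorder
print(workorder.hand_in())"
```

```text
the job is handed in; nothing more can be done
None
```

The job is handed in at about 13 s: the strip is home against the stop (about 7 N push) and the clamp lever is level and locked, after 10–15 N held on the grip for about 1 s; the bystander objects were not touched.

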